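# Secure the lid of the potsherd finds box

### The job

Push the clear lid of the finds box that holds the red-brown potsherds fully shut, then turn that box's orange turnbutton anticlockwise until it stands square across the lid edge, and let go. Do not touch the other box, the one with bones.

Things in the scene. Friction and masses are not known exactly. Their poses are not given: they have to be found in the camera images.
- pottery_box: white plastic finds box holding red-brown potsherds, fixed to the table, 180 (its x) x 200 (its y) x 90 mm high. Origin: centre of its underside; z up; its -x side is the front, facing the robot within about 20 degrees of straight -x. Its lid is hinged at the far (+x) side; its orange turnbutton stands on a bracket in front of the box.
- bone_box: the same kind of box, with the same lid and orange turnbutton, sizes and axes, but holding pale bones: not to be touched. Origin: centre of its underside.
- pottery_lid (a joint): white-framed clear lid, 180 x 200 x 8 mm. Hinge line along box y at box x = +90, z = 90 mm; lid top at z = 98 mm when shut. Value: rad, 0 = shut (firm stop), grows as the front edge rises; starts at 0.25 to 0.55. Stays where left; 2 to 5 N down on its front half shuts it. Ajar, it leaves no room for fingers at the turnbutton.
- pottery_button (a joint): orange bar 104 x 18 mm, box z 102 to 110 mm, turning on a vertical pivot at its middle, at box x = -116, y = 0. Grip fin along its middle: 46 long, 12 thick, top at z = 146 mm. Value: rad, 0 = along box y, clear of the lid; grows anticlockwise from above to a firm stop at 1.571 = along box x, over the lid edge. Starts at 0 to 0.3; friction 0.08 N m.

How it is judged:
On the way, in this order (a step that is already met when the one before it is completed fails the run):
1. the pottery box's lid is pushed shut (within 0.05 rad) while its turnbutton is still clear of it (under 0.6 rad) (value of joint pottery_lid below 0.05 rad and value of joint pottery_button below 0.6 rad), for 0.2 s.
2. its turnbutton is turned square across the lid (1.37 rad or more) (value of joint pottery_button above 1.37 rad and value of joint pottery_lid below 0.05 rad), for 0.2 s.
At the end, for the whole second after the job is handed in: The pottery box's lid is shut within 0.05 rad and its turnbutton stands across the lid's edge, within 0.2 rad (11 degrees) of square; the bone box was not touched (all of step 2).
It fails at once if the bone box, its lid or its turnbutton is touched (more than 2 N) (contact force between bone_box and the fingers above 2 N or contact force between bone_box and the arm above 2 N).
It also fails if it takes over 45 s, if anything falls off the work surface, if the arm or the gripper's body presses on something with over 40 N, if the wrist force passes 120 N, or if a joint passes its speed limit or range.

### The arm

A 6-joint arm with a two-finger parallel gripper is mounted at the origin on the work surface. World frame = base frame: x ahead of the robot, y to its left, z up, the work surface at z = 0. Lengths are in m, angles in rad, forces in N, time in s.
With the tool pointing down it reaches from about 0.375 to 0.825 m from the base axis. Payload 5.5 kg.
Tool frame: the origin (TCP) lies midway between the tips of the shut fingers; the grasp point (between the pads) lies pinch_z behind it (pinch_z is the distance from the TCP to the grasp point, in m); z points along the fingers, y is the line along which they close (so a half turn about z gives the same grasp; the last joint's range is limited). The gripper opens to 85 mm and grips with 20 to 120 N. Pads are 22 mm wide; open, the fingers measure 114 mm over their backs; the gripper's body (76 mm by 85 mm) begins 54 mm behind the grasp point. The pads swing forward as they close: fully open they stand 13 mm farther back than shut.
Start: joints at [1.251, 0.314, -0.047, 1.21, 0, 1.571], TCP at [0.189, 0.57, 0.231] pointing down, gripper open.
Joint ranges: [-2.67, 2.67], [-0.69, 1.73], [-1.03, 1.25], [-2.08, 2.16], [-1.42, 1.45], [-3.14, 3.14]. Speed limits (rad/s): [2.39, 2.39, 3.01, 3.14, 3.14, 3.14].

### API

Orientations are given as a rotation vector (axis times angle).
In Python, from station import * gives the robot as it stands.
- The arm moves only by the tool apply_moves, never from a script. Its argument "steps" is a list of rows, each a list of 3 entries, a list of its own where there are three numbers: the opening, from 0 (shut) to 1 (fully open), then the shift along the tool's x, y, z normalised to -1 to 1, where 1 is 3 cm, then the turn about the tool's z normalised to -1 to 1, where 1 is 0.15 rad. A call has 1 to 5 rows; each row shifts and turns the commanded pose from where the row before left it, along the tool's axes as they then stand; what a row does not reach is not made up. A row lasts 1/8 s, in which the tool goes at most 62.5 mm and 10.7 degrees, less where a joint would pass 70% of its speed; a pose out of reach is approached as far as the arm can. A call with a number of a shift or a turn outside -1 to 1 is refused whole. A call with a gripper value outside its range is refused whole. The fingers move at their own pace and stop on an object; "newtons" is the grip in N (left out, the last holds). Time passes only in rows, so rows that do not move let the fingers close. It gives the time, the measured TCP pose, the force, the opening and the grip force at its end, in the units of the state.
- observe(): the state, without advancing time (a new reading comes with each control period).
- camera(name): name is "scene" or "side" or "wrist"; returns the picture (480x640x3 uint8, red, green, blue); there is no depth.
- camera_model(name): a dict with "fx", "fy", "cx", "cy" (pixels), "pose" (4x4, takes a point from camera to world coordinates); the wrist camera has in their place "hand_eye" (4x4, takes a point from camera to tool coordinates, whose origin is the TCP and whose axes are the flange's). Camera axes: x right, y down, z forward; pixel columns grow to the right and rows downward; lengths in m; the calibration is good to about 2 mm. A picture is of the moment at which its call begins: read the wrist's pose just before it. camera_model takes no time and is no camera call.
- close_job(): hands the job in; it is judged then, once.
The state is a dict: "time": time; "joint_pos": joint angles; "dq": joint speeds; "joint_torque": joint torques, N m; "position": TCP position; "ee_rot": TCP orientation; "contact_force": force on the tool from outside, world axes, zero at the start; "wrist_torque": the same for the moment, N m; "grip_width": finger opening in m; "grip_force": force on a finger pad.
Only numpy, scipy, OpenCV 4.12 (cv2) and the standard library are available. Lean on these libraries where they do the work, as an engineer would, in place of code of your own. Each camera call takes 0.05 s, during which the arm holds its last target. There are 200 camera calls.

## Working session

There is one attempt and no reset: what is moved stays moved. The work goes in short steps, Python scripts to look and compute and a tool call to move; the robot and the scene stay as the last step left them, time stands still between calls to the robot, and variables do not carry over. Pictures are saved under pics/ and viewed, at most 10 in all, crops included, and the job is handed in when it is done.

Besides the shell and the picture viewer there is one more tool, called after "Emit:" in YAML: its name, and indented under it one key for each argument. apply_moves: Moves the arm, as the interface text tells. Its arguments: {"type":"object","properties":{"steps":{"type":"array","items":{"type":"array"}},"newtons":{"type":"number"}},"required":["steps"]}

```bash
mkdir -p pics
python3 - <<'E'
from station import *
import cv2,numpy as np
s=observe();print(s)
for n in("scene","side"):
    cv2.imwrite(f"pics/{n}0.png",camera(n)[:,:,::-1]);m=camera_model(n);print(n,m)
print(camera_model("wrist"))
try: print(pinch_z)
except Exception as e: print(e)
E
```

```text
{'time': 0.0, 'joint_pos': array([ 1.25103946e+00,  3.14195825e-01, -4.80570658e-02,  1.21015195e+00,
       -1.69005817e-05,  1.57077213e+00]), 'dq': array([-0.00155539, -0.00027029,  0.00047715,  0.00112388, -0.00062816,
       -0.00131823]), 'joint_torque': array([-9.20470811e-04, -5.39595580e+01,  3.39748120e+01,  1.94874726e-02,
       -2.69524298e-04,  2.12343998e-06]), 'position': array([0.18843589, 0.56906933, 0.23046228]), 'ee_rot': array([-5.00060046e-01, -3.10129552e+00,  2.49845764e-03]), 'contact_force': array([ 0.11709369,  0.63980447, -0.17790725]), 'wrist_torque': array([-0.00983395,  0.02907901, -0.02622656]), 'grip_force': 0.0, 'grip_width': 0.08548306765609315}
scene {'fx': 488.62144223046835, 'fy': 488.62144223046835, 'cx': 313.4529709294348, 'cy': 247.430880782721, 'pose': array([[-0.13305494,  0.82064649, -0.5557299 ,  1.09951841],
       [ 0.99104605,  0.11646624, -0.06529423,  0.0494784 ],
       [ 0.01114029, -0.55944164, -0.82879487,  0.84421506],
       [ 0.        ,  0.        ,  0.        ,  1.        ]])}
side {'fx': 442.69950483250335, 'fy': 442.69950483250335, 'cx': 315.50375271579026, 'cy': 232.73758380312464, 'pose': array([[-0.98621349,  0.15859892, -0.04721579,  0.63755273],
       [ 0.16517538,  0.9262414 , -0.33881258,  0.24409177],
       [-0.01000209, -0.34194042, -0.9396684 ,  0.8579542 ],
       [ 0.        ,  0.        ,  0.        ,  1.        ]])}
{'fx': 345.42047601331336, 'fy': 345.42047601331336, 'cx': 324.2880352349454, 'cy': 245.20712130458392, 'hand_eye': array([[ 4.00421899e-04, -9.65409208e-01, -2.60739142e-01,
         6.55602230e-02],
       [ 9.99999920e-01,  3.89745639e-04,  9.26513686e-05,
        -7.21849979e-04],
       [ 1.21754590e-05, -2.60739158e-01,  9.65409287e-01,
        -1.42809712e-01],
       [ 0.00000000e+00,  0.00000000e+00,  0.00000000e+00,
         1.00000000e+00]])}
0.0187
```

View pics/scene0.png

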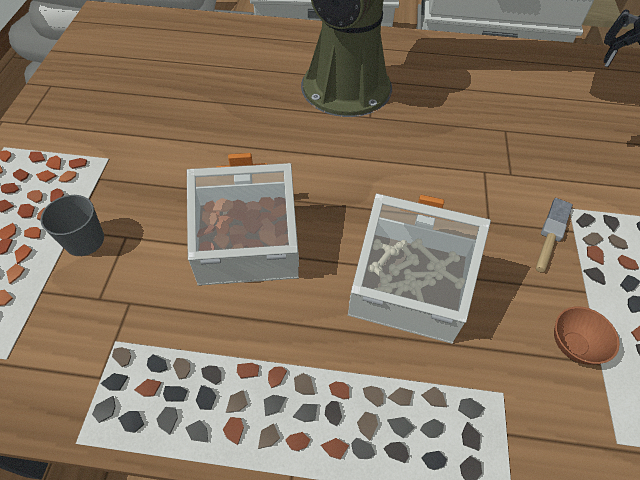

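View pics/side0.png

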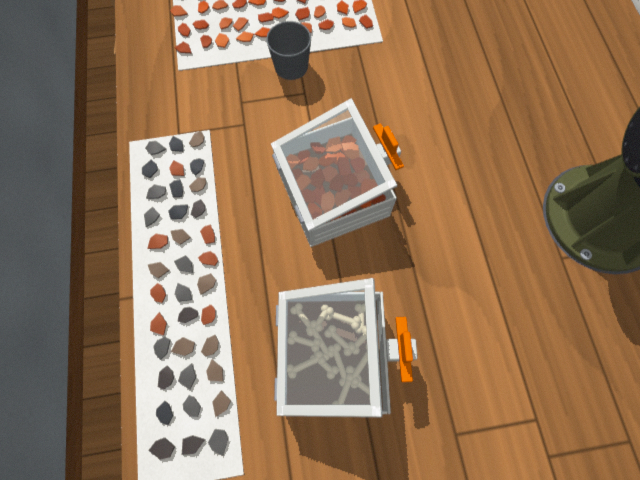

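```bash
cat > h.py <<'E'
from station import *
import cv2,numpy as np
def ray(n,uv,T=None):
    m=camera_model(n)
    if T is None:T=m["pose"]
    d=T[:3,:3]@np.array([(uv[0]-m["cx"])/m["fx"],(uv[1]-m["cy"])/m["fy"],1]);return T[:3,3],d
def onz(n,uv,z,T=None):
    o,d=ray(n,uv,T);return o+d*(z-o[2])/d[2]
def mid(a,b):
    (o,d),(p,e)=a,b
    t=np.linalg.lstsq(np.c_[d,-e],p-o,rcond=None)[0]
    q,r=o+d*t[0],p+e*t[1];return (q+r)/2,np.linalg.norm(q-r)
def orange(im):
    h=cv2.cvtColor(im,cv2.COLOR_RGB2HSV)
    return cv2.inRange(h,(8,190,150),(18,255,255))
E
python3 - <<'E'
from h import *
for n in("side","scene"):
    m=orange(cv2.imread(f"pics/{n}0.png")[:,:,::-1].copy())
    for c in cv2.findContours(m,0,2)[0]:
        if cv2.contourArea(c)>40: print(n,cv2.minAreaRect(c))
# hinge corners, front corners (side / scene), left = -y
H=[(273,148),(313,227)];F=[(351,102),(396,185)]
h=[onz("side",u,.098) for u in H]
print(h); e=h[1]-h[0];print(np.linalg.norm(e),"yaw",np.arctan2(-e[0],e[1]))
e/=np.linalg.norm(e)
for u,p in zip(F,h):
    o,d=ray("side",u);t=((p-o)@e)/(d@e);q=o+d*t;v=q-p;print("front",q,np.linalg.norm(v),np.arctan2(v[2],np.hypot(v[0],v[1])))
for a,b in zip(H+F,[(188,255),(296,250),(188,170),(291,164)]): print(mid(ray("side",a),ray("scene",b)))
E
```

```text
side ((404.5697021484375, 348.76641845703125), (65.36680603027344, 13.670896530151367), 84.80557250976562)
side ((390.5223083496094, 144.62420654296875), (50.279476165771484, 15.004034042358398), 61.38954162597656)
side ((261.9594421386719, 31.743244171142578), (11.014732360839844, 7.39795446395874), 9.462322235107422)
side ((325.5, 24.0), (6.0, 11.0), 90.0)
side ((366.2500305175781, 21.750001907348633), (11.31370735168457, 6.363960266113281), 45.0)
side ((302.7307434082031, 13.153847694396973), (7.648529529571533, 11.178619384765625), 78.69007110595703)
side ((273.9054260253906, 13.432429313659668), (8.38434886932373, 26.3038387298584), 80.53767395019531)
side ((342.20269775390625, 6.783785820007324), (9.206343650817871, 9.370742797851562), 9.462322235107422)
side ((203.0, 6.5), (9.0, 8.0), 90.0)
side ((359.20001220703125, 5.099997520446777), (8.538147926330566, 12.33288288116455), 71.56504821777344)
[array([ 0.65244569, -0.21885133,  0.098     ]), array([ 0.60204604, -0.04175139,  0.098     ])]
0.18413178106360387 yaw 0.27725351247667673
front [ 0.49044943 -0.26495272  0.14466191] 0.17477258898328 0.27026458992991875
front [ 0.43956544 -0.08799062  0.12284904] 0.17074977609541916 0.14604764048856644
(array([ 0.65059409, -0.22696647,  0.09648676]), np.float64(0.012886710567857156))
(array([ 0.60237905, -0.04310327,  0.08922061]), np.float64(0.003919176676572632))
(array([ 0.49013029, -0.26552213,  0.1473846 ]), np.float64(0.004278027692889051))
(array([ 0.44745455, -0.07459099,  0.15104018]), np.float64(0.001290083232502926))
```

Emit:
apply_moves:
  steps:
    - [0,[-0.85,-1,-0.6],0]
    - [0,[-0.85,-1,-0.6],0]
    - [0,[-0.85,-1,-0.5],0]
    - [0,[-0.85,-1,-0.3],0]
    - [0,[-0.85,-1,0],0]
  newtons: 40

```text
time: 0.72
position: [0.263, 0.3861, 0.2918]
ee_rot: [0.5, 3.101, 0.001]
contact_force: [0.1, 0.2, -0.4]
grip_width: -0.0001
grip_force: 0.0
```

Emit:
apply_moves:
  steps:
    - [0,[-0.85,-1,0],0]
    - [0,[-0.85,-1,0],0]
    - [0,[-0.85,-1,0],0]
    - [0,[-0.85,-1,0],0]
    - [0,[-0.85,-1,0],0]

```text
time: 1.35
position: [0.3365, 0.2033, 0.2911]
ee_rot: [-0.5, -3.101, 0.0]
contact_force: [-0.1, -0.0, 0.3]
grip_width: -0.0003
grip_force: 0.0
```

Emit:
apply_moves:
  steps:
    - [0,[-0.85,-1,0],0]
    - [0,[-0.85,-1,0],0]
    - [0,[-0.85,-1,0],0]
    - [0,[-0.85,-1,0],0]
    - [0,[0,0,0],0]

```text
time: 1.98
position: [0.3958, 0.0568, 0.291]
ee_rot: [-0.507, -3.1, 0.001]
contact_force: [0.0, 1.4, -1.1]
grip_width: 0.0004
grip_force: 0.0
```

Emit:
apply_moves:
  steps:
    - [0,[-0.38,-1,0],0]
    - [0,[-0.38,-1,0],0]
    - [0,[-0.38,-1,0],0]
    - [0,[-0.38,-1,0],0]
    - [0,[-0.38,-1,0],0]

```text
time: 2.6
position: [0.4023, -0.1016, 0.2911]
ee_rot: [-0.498, -3.101, -0.001]
contact_force: [0.4, -0.1, -0.5]
grip_width: 0.0002
grip_force: 0.0
```

Emit:
apply_moves:
  steps:
    - [0,[-0.38,-1,0],0]
    - [0,[-0.38,-1,0],0]
    - [0,[0,0,0],0]
    - [0,[0,0,0],0]

```text
time: 3.1
position: [0.4051, -0.1648, 0.2911]
ee_rot: [-0.499, -3.101, -0.001]
contact_force: [0.2, -0.0, -0.2]
grip_width: 0.0002
grip_force: 0.0
```

```bash
cat >> h.py <<'E'
from scipy.spatial.transform import Rotation as Ro
def tool(s):
    T=np.eye(4);T[:3,:3]=Ro.from_rotvec(s["ee_rot"]).as_matrix();T[:3,3]=s["position"];return T
def wristT(s): return tool(s)@camera_model("wrist")["hand_eye"]
E
python3 - <<'E'
from h import *
s=observe();im=camera("wrist");cv2.imwrite("pics/w1.png",im[:,:,::-1]);np.save("w1T",wristT(s))
print(s["joint_pos"],s["position"],s["ee_rot"])
for c in cv2.findContours(orange(im),0,2)[0]:
    if cv2.contourArea(c)>200: print(cv2.minAreaRect(c))
E
```

```text
[-3.86896866e-01 -1.28712558e-02 -2.95603363e-01  1.28886400e+00
  5.84325056e-04 -6.75485998e-02] [ 0.40507021 -0.16482981  0.29109294] [-4.99399579e-01 -3.10098929e+00 -1.17702790e-03]
((319.3406066894531, 254.8290252685547), (24.590476989746094, 104.80107879638672), 59.534454345703125)
```

View pics/w1.png

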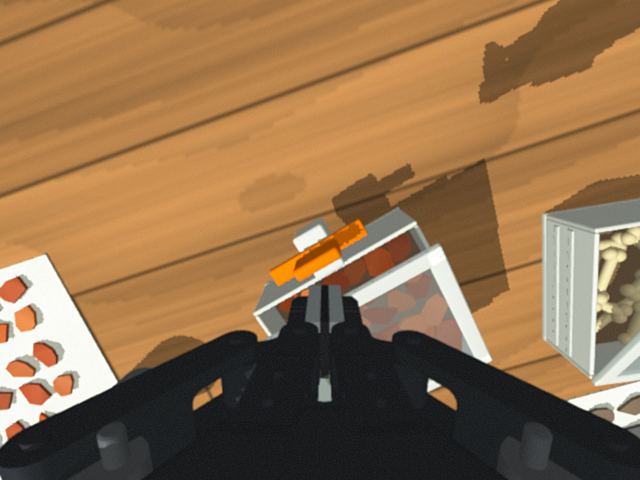

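Run:
```python
from h import *
T=np.load("w1T.npy")
P=lambda u,z:onz("wrist",u,z,T)
a,b=P((254,314),.09),P((402,209),.09);e=b-a
print("rim",a,b,np.linalg.norm(e),"yaw",np.arctan2(-e[0],e[1]))
c,d=P((272,276),.11),P((365,229),.11);e=d-c
print("bar",c,d,(c+d)/2,np.linalg.norm(e),"ang",np.arctan2(-e[0],e[1]))
im=cv2.imread("pics/w1.png");cv2.imwrite("pics/w1c.png",cv2.resize(im[190:340,230:430],None,fx=4,fy=4,interpolation=cv2.INTER_NEAREST))
```

```text
rim [ 0.48036332 -0.27094161  0.09      ] [ 0.41942381 -0.08808214  0.09      ] 0.19274648909954423 yaw 0.32168340703466747
bar [ 0.43937406 -0.23156521  0.11      ] [ 0.42252938 -0.13008482  0.11      ] [ 0.43095172 -0.18082501  0.11      ] 0.10286891286386225 ang 0.16448967534195996
```

View pics/w1c.png

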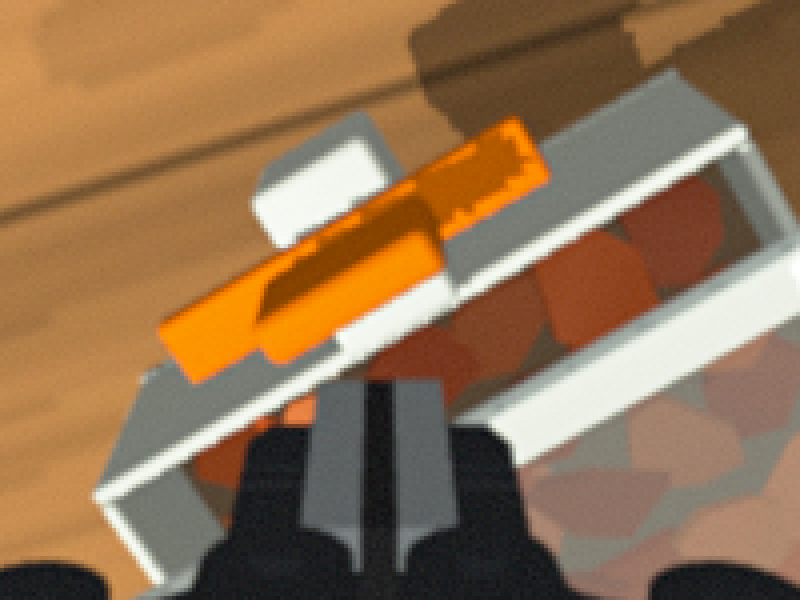

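Run:
```python
from h import *
T=np.load("w1T.npy")
P=lambda u,z:onz("wrist",(230+u[0]/4,190+u[1]/4),z,T)
a,b=P((97,495),.09),P((745,130),.09);e=b-a
yaw=np.arctan2(-e[0],e[1]);print("rim",a,b,np.linalg.norm(e),"yaw",yaw)
m=(a+b)/2;x=np.array([np.cos(yaw),np.sin(yaw),0]);print("centre",m+.09*x,"pivot",m-.026*x,"push",m+.03*x)
c,d=P((178,354),.11),P((533,147),.11);e=d-c
print("bar",(c+d)/2,np.linalg.norm(e),"ang",np.arctan2(-e[0],e[1]))
c,d=P((268,340),.146),P((437,252),.146);e=d-c
print("fin",(c+d)/2,np.linalg.norm(e),"ang",np.arctan2(-e[0],e[1]))
```

```text
rim [ 0.48017076 -0.27057468  0.09      ] [ 0.4372922  -0.07792274  0.09      ] 0.19736600409718277 yaw 0.21900042350154733
centre [ 0.54658183 -0.15469585  0.09      ] pivot [ 0.43335248 -0.17989731  0.09      ] push [ 0.48801493 -0.16773109  0.09      ]
bar [ 0.43126258 -0.18058809  0.11      ] 0.10165481332149362 ang 0.22565471366286172
fin [ 0.43088459 -0.17984893  0.146     ] 0.042279881371501925 ang 0.1805796026725747
```

Emit:
apply_moves:
  steps:
    - [0,[-0.9,0.26,0],0]
    - [0,[-0.9,0.26,0],0]
    - [0,[-0.9,0.26,1],0]
    - [0,[0,0,1],0]
    - [0,[0,0,1],0]

```text
time: 3.78
position: [0.4898, -0.1675, 0.2003]
ee_rot: [-0.497, -3.102, -0.001]
contact_force: [0.2, 0.7, 0.2]
grip_width: 0.0001
grip_force: 0.0
```

Emit:
apply_moves:
  steps:
    - [0,[0,0,0.8],0]
    - [0,[0,0,0.3],0]
    - [0,[0,0,0.3],0]
    - [0,[0,0,0.3],0]
    - [0,[0,0,0.3],0]

```text
time: 4.4
position: [0.4899, -0.1692, 0.1415]
ee_rot: [0.5, 3.1, -0.001]
contact_force: [-0.7, 0.8, 1.6]
grip_width: 0.0002
grip_force: 0.7
```

Emit:
apply_moves:
  steps:
    - [0,[0,0,0.35],0]
    - [0,[0,0,0.35],0]
    - [0,[0,0,0.35],0]
    - [0,[0,0,0.2],0]

```text
time: 4.9
position: [0.489, -0.169, 0.1029]
ee_rot: [-0.5, -3.101, -0.0]
contact_force: [-0.2, 0.8, 2.1]
grip_width: 0.0
grip_force: 0.7
```

Emit:
apply_moves:
  steps:
    - [0,[0,0,0.1],0]
    - [0,[0,0,0.07],0]
    - [0,[0,0,0],0]

```text
time: 5.28
position: [0.4897, -0.169, 0.0987]
ee_rot: [0.5, 3.101, 0.0]
contact_force: [0.4, 0.3, 0.1]
grip_width: 0.0
grip_force: 0.0
```

Emit:
apply_moves:
  steps:
    - [0,[0,0,0.05],0]
    - [0,[0,0,0.05],0]
    - [0,[0,0,0],0]

```text
time: 5.65
position: [0.4899, -0.1691, 0.0979]
ee_rot: [0.5, 3.1, -0.0]
contact_force: [-6.1, 2.8, 17.9]
grip_width: 0.0002
grip_force: 9.2
```

Emit:
apply_moves:
  steps:
    - [0,[0,0,-0.5],0]
    - [0,[0,0,-1],0]
    - [0.6,[0,0,-1],0]
    - [0.6,[0.88,-0.48,-1],0]
    - [0.6,[0.88,-0.48,0],0]

```text
time: 6.28
position: [0.4317, -0.1806, 0.2036]
ee_rot: [0.498, 3.097, -0.002]
contact_force: [0.6, 0.2, -0.9]
grip_width: 0.0513
grip_force: 0.0
```

Emit:
apply_moves:
  steps:
    - [0.6,[0,0,0],1]
    - [0.6,[0,0,0],1]
    - [0.6,[0,0,0],1]
    - [0.6,[0,0,0],1]
    - [0.6,[0,0,0],1]

```text
time: 6.9
position: [0.4305, -0.1799, 0.2012]
ee_rot: [1.608, 2.698, 0.0]
contact_force: [0.3, -1.1, -0.5]
grip_width: 0.0511
grip_force: 0.0
```

Emit:
apply_moves:
  steps:
    - [0.6,[0,0,0],1]
    - [0.6,[0,0,0],0.85]
    - [0.6,[0,0,0],0]

```text
time: 7.28
position: [0.4305, -0.1799, 0.2011]
ee_rot: [1.958, 2.456, 0.0]
contact_force: [0.9, 0.8, -0.1]
grip_width: 0.0513
grip_force: 0.0
```

```bash
python3 - <<'E'
from h import *
s=observe();im=camera("wrist");T=wristT(s);t=tool(s)
print(s["joint_pos"],s["position"],np.arctan2(t[1,1],t[0,1]))
cv2.imwrite("pics/w2.png",im[:,:,::-1]);np.save("w2T",T)
cv2.imwrite("pics/side2.png",camera("side")[60:260,220:460,::-1])
E
python3 -c "
import cv2
a=cv2.imread('pics/side2.png');b=cv2.imread('pics/w2.png')
a=cv2.resize(a,(480,400));b=cv2.resize(b,(320,240))
import numpy as np
c=np.zeros((400,800,3),'u1');c[:,:480]=a;c[:240,480:]=b;cv2.imwrite('pics/m2.png',c)"
```

```text
[-3.95776343e-01  7.87399131e-02 -4.06567892e-01  1.08482685e+00
  5.54286220e-05  9.50158043e-01] [ 0.43053115 -0.17986611  0.20113066] 0.22486205682018828
```

View pics/m2.png

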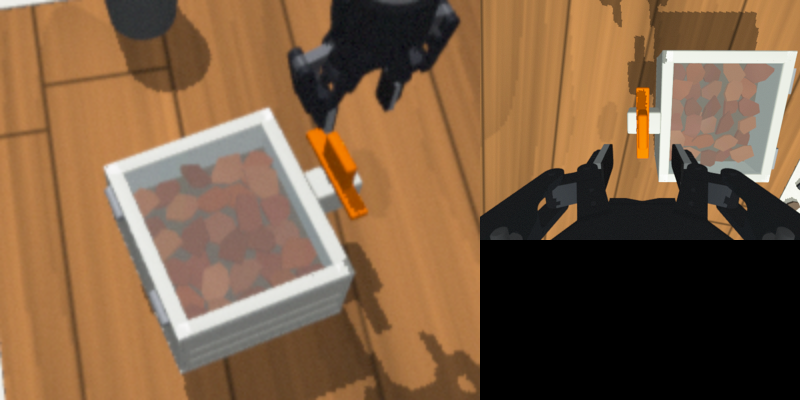

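View pics/w2.png

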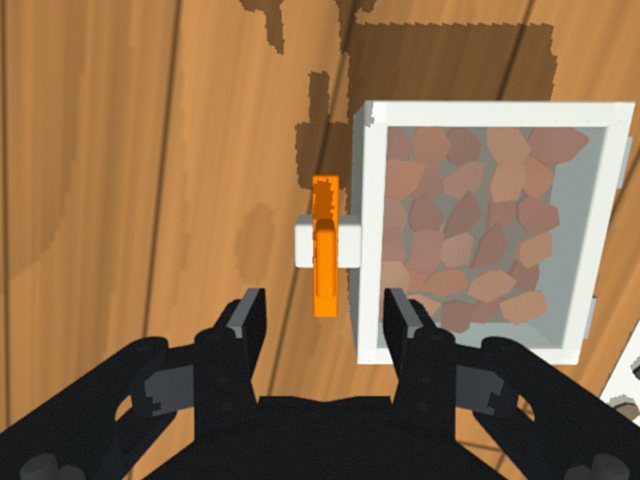

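Run:
```python
from h import *
T=np.load("w2T.npy");P=lambda u,z:onz("wrist",u,z,T)
def L(n,a,b,z):
    a,b=P(a,z),P(b,z);e=b-a;print(n,(a+b)/2,np.linalg.norm(e),np.arctan(-e[0]/e[1]))
L("bar",(326,177),(326,317),.11);L("fin",(325.5,221),(325.5,301),.146);L("lid",(363,101),(358,363),.098)
```

```text
bar [ 0.43217326 -0.18178368  0.11      ] 0.10233417577605784 0.2265563698769079
fin [ 0.4309663  -0.17876297  0.146     ] 0.05047960547306832 0.22617854967139495
lid [ 0.45668096 -0.17535196  0.098     ] 0.19815350454098024 0.23401336354126792
```

Emit:
apply_moves:
  steps:
    - [0.6,[0,0.04,1],0]
    - [0.6,[0,0,1],0]
    - [0.6,[0,0,0.5],0]
    - [0.6,[0,0,0.3],0]
    - [0.6,[0,0,0],0]

```text
time: 8.0
position: [0.4315, -0.1795, 0.1167]
ee_rot: [-1.959, -2.455, 0.0]
contact_force: [0.5, 0.6, 0.2]
grip_width: 0.0512
grip_force: 0.0
```

Emit:
apply_moves:
  steps:
    - [0,[0,0,0],0]
    - [0,[0,0,0],0]
    - [0,[0,0,0],0]
    - [0,[0,0,0],0]
  newtons: 40

```text
time: 8.5
position: [0.4313, -0.1799, 0.1176]
ee_rot: [1.959, 2.455, -0.001]
contact_force: [-3.3, -0.8, 4.9]
grip_width: 0.0115
grip_force: 40.8
```

Gripped on the fin; the lateral force is small. Turning anticlockwise (negative about tool z).

Emit:
apply_moves:
  steps:
    - [0,[0,0,0],-1]
    - [0,[0,0,0],-1]
    - [0,[0,0,0],-1]
    - [0,[0,0,0],-1]
    - [0,[0,0,0],-1]

```text
time: 9.12
position: [0.431, -0.1801, 0.1176]
ee_rot: [-0.918, -3.005, 0.002]
contact_force: [-4.2, -0.3, 6.0]
grip_width: 0.0114
grip_force: 40.9
```

Emit:
apply_moves:
  steps:
    - [0,[0,0,0],-1]
    - [0,[0,0,0],-1]
    - [0,[0,0,0],-1]
    - [0,[0,0,0],-1]
    - [0,[0,0,0],-0.8]

```text
time: 9.75
position: [0.4309, -0.1803, 0.1176]
ee_rot: [0.198, -3.134, 0.003]
contact_force: [-3.4, -1.6, 7.4]
grip_width: 0.0111
grip_force: 40.9
```

Run:
```python
from h import *
s=observe();t=tool(s);print(np.arctan2(t[1,1],t[0,1])-.225,s["wrist_torque"],s["contact_force"],s["grip_force"])
```

```text
1.471996205322441 [-0.32424148  0.93216021 -0.10641815] [-3.43346784 -1.59994136  7.36516799] 40.929808616638184
```

Emit:
apply_moves:
  steps:
    - [0,[0,0,0],-0.35]
    - [0,[0,0,0],-0.3]
    - [0,[0,0,0],0]
    - [0,[0,0,0],0]

```text
time: 10.25
position: [0.4309, -0.1804, 0.1176]
ee_rot: [0.345, -3.122, 0.003]
contact_force: [-3.6, -1.6, 5.5]
grip_width: 0.0114
grip_force: 41.0
```

Run:
```python
from h import *
s=observe();t=tool(s);print(np.arctan2(t[1,1],t[0,1])-.225,s["wrist_torque"],s["contact_force"],s["grip_force"])
```

```text
1.565705292358743 [-0.27997556  0.91987395  0.08821502] [-3.62573677 -1.5564788   5.5442793 ] 40.95373749732971
```

Now square. Release and lift straight up.

Emit:
apply_moves:
  steps:
    - [0.5,[0,0,0],0]
    - [0.5,[0,0,0],0]
    - [0.5,[0,0,0],0]
    - [0.5,[0,0,-0.6],0]
    - [0.5,[0,0,-1],0]

```text
time: 10.88
position: [0.4306, -0.1791, 0.1643]
ee_rot: [0.345, -3.12, -0.002]
contact_force: [0.5, -0.0, -0.2]
grip_width: 0.0426
grip_force: 0.0
```

Emit:
apply_moves:
  steps:
    - [0.5,[0,0,-1],0]
    - [0.5,[0,0,-1],0]
    - [0.5,[0,0,0],0]
    - [0.5,[0,0,0],0]

```text
time: 11.38
position: [0.4312, -0.1794, 0.2241]
ee_rot: [0.345, -3.122, -0.0]
contact_force: [0.0, -0.0, -1.1]
grip_width: 0.0427
grip_force: 0.0
```

Run:
```python
from h import *
s=observe();im=camera("wrist");cv2.imwrite("pics/w3.png",im[:,:,::-1]);np.save("w3T",wristT(s))
for c in cv2.findContours(orange(im),0,2)[0]:
    if cv2.contourArea(c)>200: print(cv2.minAreaRect(c))
```

```text
((322.5, 236.0), (128.0, 23.0), 90.0)
```

View pics/w3.png

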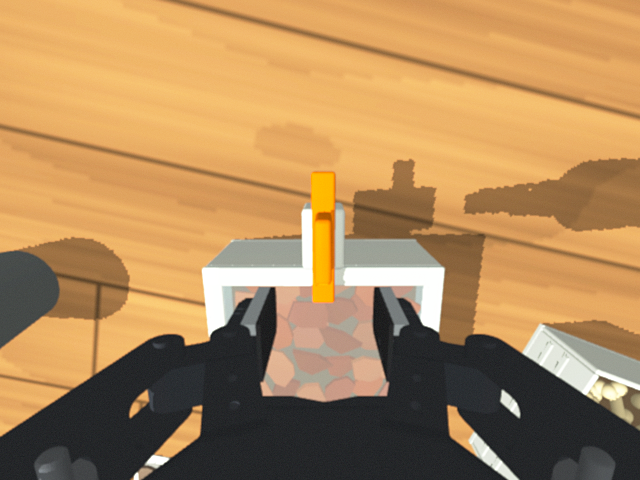

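The bar stands from (322,172) to (322,301), square across the shut lid's front edge at row 268; the gripper is clear of it.

```bash
python3 -c "
from station import *
print(close_job())"
```

```text
the job is handed in; nothing more can be done
None
```

I pushed the pottery box's lid shut, turned its orange turnbutton to about 1.57 rad (square across the lid edge), let go, and handed the job in at about 11.5 s without going near the bone box; no verdict was returned.

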